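Set the tilting assembly rest to its working angle and load a housing

TASK

Push the empty white board of the tilting rest down until it stands at 30 degrees to the bench, pointer at the red line of its scale, and stays there by itself when you let go (to within 2 degrees; it springs back a little). Then set the black ring housing gently on the board, open side up, flat and down against both stop pins, and let go: loaded, the board must still stand at 30 degrees. Leave the other things on the bench where they are.

Things in the scene. Friction and masses are not known exactly. Their poses are not given: they have to be found in the camera images.
- board: White tilting board, 178 mm up the slope, 186 wide, 8 thick, hinged at its near, lower edge. Origin: middle of the hinge axis, 36 mm above the bench; x up the slope to the free edge (board from x = 2 to 180 mm), y along the hinge, z square off the face, which lies at z = 14 mm. Its angle to the bench is that of its z axis to vertical; starts 53 to 75 degrees steep, range 0 to 76.
- rest: Base of the rest: aluminium plate 210 x 220 mm, 12 mm high, fixed to the bench; origin under its centre, hinge axis 85 mm to -x of it. At its right side (y = -107 mm) stands a white quadrant, reaching 87 mm from the axis, with a black line every 10 degrees and a thicker red one at 30; a red pointer on the board's right edge runs along it.
- push_edge (a point): Middle of the free far edge on the face (board frame x = 180, z = 14 mm). Pushing the face down near here with 6 to 12 N makes the friction hinge slip. It stays where it is left, but winds up like a spring of 15 N m/rad: let go, the board springs back up by some 3 to 7 degrees, unlike from case to case; so look again after letting go. The edge can also be pulled up from behind.
- seat (a point): Point on the board's face (board frame x = 83, y = 0, z = 14 mm) under the centre of the housing when it lies down against both stop pins; axes as the board's. The pins, 12 mm thick and 15 mm high with black rubber sleeves, stand on the face at board x = 22, y = -45 and +45 mm. The housing may stick instead of sliding down to them by itself.
- housing: Black round open plastic housing, 140 mm across, 33 mm high, starting open side up on the bench far left of the rest. Origin: centre of its underside, z up through the open side. The upper wall (from 14 to 33 mm height) is a ring about 4 to 9 mm thick with its outside at radius 70 mm, and can be pinched from above; inside it the floor is 14 mm high. Pinched, it may swing a few degrees in the grip. Its turn about z is free. 95 to 170 g.
- tilt_stand: Fixed bystander between rest and housing: black disc leaning on a small clear stand, 115 mm wide and 117 mm high; origin under it on the bench. Lift the housing over it.
- driver: Bystander: blue and black screwdriver, 163 mm long, lying right of the rest; origin at its underside's centre, y along it.
- tin: Bystander: yellow flat tin, 57 mm across, 24 mm high, behind the rest; origin at its underside's centre.
- mug: Bystander: white spotted mug, 91 mm high, behind the rest on the right; origin at its underside's centre.
- tape: Bystander: roll of black tape, 62 mm across, 19 mm high, in front on the left; origin at its underside's centre.
- pliers1: Bystander: pliers, 150 mm long, 12 mm high, lying behind the rest; origin at their underside's centre.

How it is judged:
By the outcome, as a careful person would: the job done as asked, in the order asked, and still so for the second after the job is handed in, with the robot touching nothing.
It also fails if it takes over 67 s, if anything falls off the work surface, if the arm or the gripper's body presses on something with over 40 N, if the wrist force passes 120 N, or if a joint passes its speed limit or range.

ROBOT

A 6-joint arm with a two-finger parallel gripper is mounted at the origin on a cart in front of the work surface, level with it; the furniture and walls round the work are solid. World frame = base frame: x ahead of the robot, y to its left, z up, the work surface at z = 0. Lengths are in mm, angles in rad, forces in N, time in s.
With the tool pointing down it reaches from about 300 to 775 mm from the base axis. Payload 14.6 kg.
Tool frame: the origin (TCP) lies on the mounting face of the last link; the fingertips stand 199 mm ahead of it and the grasp point (between the pads) lies 180 mm ahead of it; z points along the fingers, y is the direction in which the jaws open and shut (so a half turn about z gives the same grasp; the last joint's range is limited). The gripper opens to 94 mm and grips with 3 to 60 N. Pads are 16 mm wide; open, the fingers measure 119 mm over their backs; the gripper's body (75 mm by 177 mm) begins 78 mm behind the grasp point.
Start: joints at [-0.067, 0.3, 1.521, -0, 1.321, -0.067], TCP at [549.992, -0.002, 404.646] pointing down, gripper open.
Joint ranges: [-3.03, 3.03], [-0.79, 2.21], [0.23, 2.52], [-1.04, 4.18], [0, 3.07], [-2.55, 2.55]. Speed limits (rad/s): [2.22, 2.22, 2.57, 3.14, 3.14, 3.14].

INTERFACE

Orientations are given as a unit quaternion [w, x, y, z].
In Python, from rig import r gives the robot as it stands. The module is installed in compiled form; this text tells all that it offers.
- The arm moves only by the tool apply_moves, never from a script. Its argument "commands" is a list of rows, each a list of 7 numbers: the gripper command: -1 is fully open, 1 is shut, values between are in proportion, then the shift along the tool's x, y, z as a fraction of full scale, then the turn, a rotation vector about the tool's x, y, z as a fraction of full scale. A call has 1 to 5 rows; each row is the pose to reach, as a shift and turn from the pose commanded when the call began, along the tool's axes at that moment, turning the shorter way round; what a row does not reach only later rows make up. Full scale, the value 1, is 300 mm for a shift and pi rad for a turn. A row lasts 1/10 s, in which the tool goes at most 50 mm and 8.59 degrees, less where a joint would pass 70% of its speed; a pose out of reach is approached as far as the arm can. A call with a number of a shift or a turn outside -1 to 1 is refused whole. A call with a gripper value outside its range is refused whole. The fingers move at their own pace and stop on an object; "squeeze" is the grip in N (left out, the last holds). Time passes only in rows, so rows that repeat a pose let the fingers close. It gives the time, the measured TCP pose, the force and the opening at its end, in the units of the state.
- r.read_state(): the state, without advancing time (a new reading comes with each control period).
- r.capture(name): name is "scene" or "side" or "wrist"; returns (picture, depth): 480x640x3 uint8, blue, green, red; 480x640 float32, mm along the optical axis (not along the pixel's ray), 0 where there is no reading.
- r.camera_info(name): a dict with "intrinsics" (3x3 intrinsics, pixels), "xyz" and "rotation" of the camera in the world; the wrist camera has in their place "hand_eye" (4x4, takes a point from camera to tool coordinates, whose origin is the TCP and whose axes are the flange's). Camera axes: x right, y down, z forward; pixel columns grow to the right and rows downward; lengths in mm; the calibration is good to about 2 mm. A picture is of the moment at which its call begins: read the wrist's pose just before it. camera_info takes no time and is no camera call.
- r.job_done(): hands the job in, once; it reports no verdict.
The state is a dict: "time_s": time; "qpos": joint angles; "joint_velocities": joint speeds; "joint_efforts": joint torques, N m; "tool_pos": TCP position; "tcp_rot": TCP orientation; "ft_force": force on the tool from outside, world axes, zero at the start; "torque": the same for the moment, N m; "width": opening from 0.0 (shut) to 1.0 (fully open).
Only numpy, scipy, OpenCV 4.12 (cv2) and the standard library are available. Lean on these libraries where they do the work, as an engineer would, in place of code of your own. Each camera call takes 0.05 s, during which the arm holds its last target. There are 200 camera calls.

## Working session

There is one attempt and no reset: what is moved stays moved. The work goes in short steps, Python scripts to look and compute and a tool call to move; the robot and the scene stay as the last step left them, time stands still between calls to the robot, and variables do not carry over. Pictures are saved under pics/ and viewed, about 8 in all and at most 12, crops included, and the job is handed in when it is done.

Besides the shell and the picture viewer there is one more tool, called after "Request:" as name(argument=value, ...), one argument or row to a line, values as JSON. apply_moves: Moves the arm, as the interface text tells. Shift numbers are shares of 300 mm and turn numbers shares of pi rad, none past 1 either way. Its arguments: {"type":"object","properties":{"commands":{"type":"array"},"squeeze":{"type":"number"}},"required":["commands"]}

```bash
mkdir -p pics
cat > h.py <<'E'
import numpy as np, cv2
from scipy.spatial.transform import Rotation as R
from rig import r
def cam(n):
    i=r.camera_info(n); K=np.array(i["intrinsics"])
    if n=="wrist":
        s=r.read_state(); q=s["tcp_rot"]; T=np.eye(4)
        T[:3,:3]=R.from_quat([*q[1:],q[0]]).as_matrix(); T[:3,3]=s["tool_pos"]
        T=T@np.array(i["hand_eye"]); return K,T[:3,:3],T[:3,3]
    q=np.array(i["rotation"])
    Rm=q if q.shape==(3,3) else R.from_quat([*q[1:],q[0]]).as_matrix()
    return K,Rm,np.array(i["xyz"])
def cloud(n):
    K,Rm,t=cam(n); im,d=r.capture(n)
    v,u=np.mgrid[:480,:640]
    P=np.stack([(u-K[0,2])/K[0,0]*d,(v-K[1,2])/K[1,1]*d,d],-1)@Rm.T+t
    P[d==0]=np.nan
    return im,P
E
python3 - <<'E'
from h import *
s=r.read_state(); print(s)
for n in("scene","side"):
    print(n,r.camera_info(n))
    im,P=cloud(n); cv2.imwrite(f"pics/{n}0.png",im); np.save(f"{n}0.npy",P)
print(r.camera_info("wrist"))
E
```

```text
{'time_s': 0.0, 'qpos': array([-6.66009730e-02,  3.00504111e-01,  1.52156327e+00, -9.18324725e-07,
        1.32066083e+00, -6.65980373e-02]), 'joint_velocities': array([ 2.74413807e-04, -4.99095708e-05,  3.75285137e-04,  4.30570483e-04,
        3.30892656e-03, -1.53422367e-04]), 'joint_efforts': array([-1.53750298e-03, -5.31805658e+01, -3.52735734e+01,  7.07558286e-02,
        2.43994006e-02, -4.79655944e-05]), 'tool_pos': array([ 5.49980054e+02, -2.20186456e-03,  4.04075615e+02]), 'tcp_rot': array([-4.27018002e-04,  7.07107625e-01,  7.07105710e-01, -3.74208153e-04]), 'ft_force': array([-0.00677615, -0.2784531 ,  0.54600512]), 'torque': array([ 0.06094429,  0.0197813 , -0.01484374]), 'width': 1.0029367279569763}
scene {'intrinsics': array([[619.73541567,   0.        , 322.30685799],
       [  0.        , 619.73541567, 249.30248922],
       [  0.        ,   0.        ,   1.        ]]), 'xyz': array([-103.53246167, -681.19598143, 1111.04749476]), 'rotation': array([-0.33099115,  0.8740346 , -0.33366927,  0.12317956])}
side {'intrinsics': array([[440.89641414,   0.        , 311.20802867],
       [  0.        , 440.89641414, 234.49883418],
       [  0.        ,   0.        ,   1.        ]]), 'xyz': array([ 226.04488036, -644.01594179,  636.04264508]), 'rotation': array([-0.42461421,  0.88110616, -0.18882402,  0.08775074])}
{'intrinsics': array([[344.24158054,   0.        , 322.94393065],
       [  0.        , 344.24158054, 241.99303362],
       [  0.        ,   0.        ,   1.        ]]), 'hand_eye': array([[ 1.66830373e-03, -9.66893935e-01, -2.55173146e-01,
         7.46638417e+01],
       [ 9.99998474e-01,  1.48097741e-03,  9.26246011e-04,
        -7.74887902e-01],
       [-5.17675987e-04, -2.55174302e-01,  9.66894931e-01,
         2.04512173e+01],
       [ 0.00000000e+00,  0.00000000e+00,  0.00000000e+00,
         1.00000000e+00]])}
```

View pics/scene0.png

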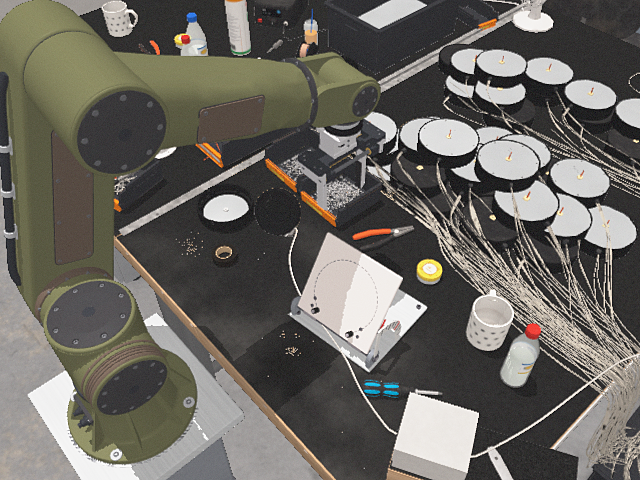

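View pics/side0.png

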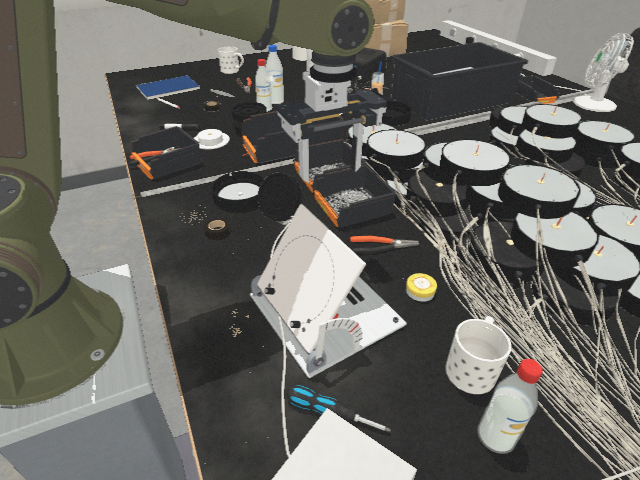

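The scene view shows the board at about (350,290), its pins at (315,310) and (349,333), and the housing at (225,208). The tilt stand's disc is at (278,212). Next I fit the board plane, the base and the housing.

```bash
cat >> h.py <<'E'
def board(im,P,n0=None,roi=None):
    """plane fit of board face: white points in front of the rest; returns normal, centroid, angle deg, inlier pts"""
    hsv=cv2.cvtColor(im,cv2.COLOR_BGR2HSV)
    m=(hsv[...,2]>120)&(hsv[...,1]<70)&np.isfinite(P[...,0])&(P[...,2]>40)&(P[...,2]<235)
    m&=(P[...,0]>roi[0])&(P[...,0]<roi[1])&(P[...,1]>roi[2])&(P[...,1]<roi[3])
    Q=P[m]; rng=np.random.default_rng(0); best=None
    for _ in range(300):
        a,b,c=Q[rng.choice(len(Q),3,False)]; n=np.cross(b-a,c-a); l=np.linalg.norm(n)
        if l<500: continue
        k=abs((Q-a)@(n/l))<2.5
        if best is None or k.sum()>best.sum(): best=k
    I=Q[best]; c=I.mean(0); n=np.linalg.svd(I-c,full_matrices=False)[2][2]; n*=np.sign(n[2])
    mm=np.zeros(m.shape,np.uint8); mm[m]=best*255
    return n,c,np.degrees(np.arccos(n[2])),I,mm
E
python3 - <<'E'
from h import *
for n,rows in(("scene",[(305,318),(350,290),(335,240),(395,265),(368,350),(225,208),(225,190),(420,310),(296,315),(370,365),(278,212),(428,271),(488,320)]),("side",[(238,192),(310,270),(218,229),(404,322),(320,355),(280,198)])):
    P=np.load(n+"0.npy"); im=cv2.imread(f"pics/{n}0.png")
    for u,v in rows: print(n,u,v,P[v,u].round(0))
    c=P[290,350] if n=="scene" else P[270,310]
    N,C,a,I,mm=board(im,P,roi=(c[0]-130,c[0]+130,c[1]-130,c[1]+130))
    xh=np.cross([0,0,1],N); xh/=np.linalg.norm(xh); up=np.cross(N,xh)
    q=(I-C)
    print(n,"N",N.round(4),"ang",a,"yaw normal",np.degrees(np.arctan2(N[1],N[0])),len(I))
    print(" lateral",np.percentile(q@xh,[0.2,1,99,99.8]).round(1)," slope",np.percentile(q@up,[.2,1,99,99.8]).round(1),"C",C.round(1),"xh",xh.round(3),"up",up.round(3))
    # housing white floor / walls
    m=(abs(P[...,2]-14)<5)&(P[...,1]>120)&(P[...,0]>300)&(P[...,0]<700)&(im.min(2)>120)
    k,l,st,ce=cv2.connectedComponentsWithStats(m.astype(np.uint8))
    for j in np.argsort(-st[1:,4])[:3]+1:
        p=P[l==j]; print(" floor",st[j],p.mean(0).round(1),p.min(0).round(1),p.max(0).round(1))
        c0=p.mean(0)
        w=P[(np.hypot(P[...,0]-c0[0],P[...,1]-c0[1])<95)&(P[...,2]>27)&(P[...,2]<38)]
        if len(w)>30:
            A=np.c_[2*w[:,:2],np.ones(len(w))]; s=np.linalg.lstsq(A,(w[:,:2]**2).sum(1),rcond=None)[0]
            print(" rim",len(w),s[:2].round(1),np.sqrt(s[2]+s[0]**2+s[1]**2).round(1))
E
```

```text
scene 305 318 [375. -79.  16.]
scene 350 290 [ 437. -149.  129.]
scene 335 240 [468. -69. 188.]
scene 395 265 [632. -99.   5.]
scene 368 350 [ 401. -242.   55.]
scene 225 208 [446. 314.  10.]
scene 225 190 [483. 365.  13.]
scene 420 310 [ 576. -227.   12.]
scene 296 315 [365. -61.  17.]
scene 370 365 [ 396. -256.   20.]
scene 278 212 [506. 171.  63.]
scene 428 271 [ 663. -171.   23.]
scene 488 320 [ 666. -342.   10.]
scene N [-0.8258 -0.1099  0.5532] ang 56.4140675920769 yaw normal -172.41874306206017 5157
 lateral [-102.3  -95.2   94.   103.8]  slope [-95.6 -89.3  85.3  87.4] C [ 432.1 -149.4  123.2] xh [ 0.132 -0.991  0.   ] up [0.548 0.073 0.833]
 floor [292 161  11  13  54] [677.1 310.9  13.1] [661.6 279.4   9.3] [693.7 335.   18.9]
 rim 237 [688.6 302.5] 80.5
 floor [109  30  19   7  50] [ 666.9 1244.5   14.5] [ 648.1 1223.2    9.6] [ 699.8 1280.7   19. ]
 rim 82 [ 691.1 1261. ] 35.0
 floor [332 198  16  11  42] [666.3 130.   14.7] [646.7 120.8  10.6] [690.9 143.6  18.9]
 rim 256 [674.8 141.6] 72.8
side 238 192 [442. 318.   7.]
side 310 270 [ 439. -154.  134.]
side 218 229 [352. 167.  21.]
side 404 322 [ 590. -232.   13.]
side 320 355 [ 409. -259.   52.]
side 280 198 [505. 168.  63.]
side N [-0.8214 -0.1153  0.5586] ang 56.04079376395619 yaw normal -172.01152745875476 8072
 lateral [-108.3 -100.1   92.4   98.7]  slope [-98.  -91.8  83.3  84.2] C [ 434.8 -155.5  124. ] xh [ 0.139 -0.99   0.   ] up [0.553 0.078 0.829]
 floor [128  24  58   9 100] [ 506.9 2098.3   14.1] [ 356.2 2078.6    9.1] [ 661.9 2119.    19. ]
 rim 83 [ 504.4 2111.1] 55.8
 floor [334 192  18  14  94] [672.6 168.3  14.6] [643.1 133.    9.1] [699.5 194.9  18.9]
 rim 362 [682.8 154.5] 78.3
 floor [198 135  25  10  83] [448.1 620.4  14. ] [413.9 603.2   9.1] [486.9 655.1  18.6]
 rim 32 [408.4 626.9] 46.8
```

Board at about 56°. The hinge middle is near (392,-156) and the rest is yawed about 7.8°. The housing centre is near (446,316). I'll shut the gripper and go in front of the board face.

Request:
apply_moves(
  commands=[
    [1, 0, 0, -0.133, 0, 0, 0],
    [1, -0.2, -0.15, -0.133, 0, 0, -0.043],
    [1, -0.35, -0.3, -0.133, 0, 0, -0.043],
    [1, -0.5, -0.39, -0.133, 0, 0, -0.043],
    [1, -0.5, -0.39, -0.133, 0, 0, -0.043],
  ],
  squeeze=50,
)

```text
time_s: 0.6
tool_pos: [431.3, -151.3, 444.4]
tcp_rot: [-0.0, 0.658, 0.753, -0.0]
ft_force: [1.0, -1.5, -0.2]
width: 0.61
```

Request:
apply_moves(
  commands=[
    [1, 0, 0, 0.1, 0, 0, 0],
    [1, 0, 0, 0.2, 0, 0, 0],
    [1, 0, 0, 0.2, 0, 0, 0],
  ],
)

```text
time_s: 0.9
tool_pos: [432.4, -150.1, 381.5]
tcp_rot: [-0.003, 0.658, 0.753, -0.001]
ft_force: [0.4, 0.4, 0.7]
width: 0.355
```

Request:
apply_moves(
  commands=[
    [1, 0, 0.03, 0, 0, 0, 0],
    [1, 0, 0.05, 0.01, 0, 0, 0],
    [1, 0, 0.07, 0.015, 0, 0, 0],
    [1, 0, 0.09, 0.017, 0, 0, 0],
    [1, 0, 0.1, 0.023, 0, 0, 0],
  ],
)

```text
time_s: 1.4
tool_pos: [463.4, -145.8, 377.9]
tcp_rot: [0.0, 0.658, 0.753, 0.0]
ft_force: [0.3, -0.6, -0.4]
width: 0.005
```

Request:
apply_moves(
  commands=[
    [1, 0, 0.02, 0.012, 0, 0, 0],
    [1, 0, 0.04, 0.024, 0, 0, 0],
    [1, 0, 0.06, 0.041, 0, 0, 0],
    [1, 0, 0.08, 0.058, 0, 0, 0],
    [1, 0, 0.097, 0.073, 0, 0, 0],
  ],
)

```text
time_s: 1.9
tool_pos: [492.2, -142.0, 356.4]
tcp_rot: [0.001, 0.658, 0.753, 0.0]
ft_force: [-2.6, 1.5, 11.2]
width: 0.006
```

Request:
apply_moves(
  commands=[
    [1, 0, 0.015, 0.015, 0, 0, 0],
    [1, 0, 0.032, 0.032, 0, 0, 0],
    [1, 0, 0.048, 0.049, 0, 0, 0],
    [1, 0, 0.065, 0.067, 0, 0, 0],
    [1, 0, 0.076, 0.08, 0, 0, 0],
  ],
)

```text
time_s: 2.4
tool_pos: [514.8, -138.9, 332.2]
tcp_rot: [0.001, 0.658, 0.753, 0.0]
ft_force: [-2.2, 0.1, 9.9]
width: 0.002
```

```bash
cat > look.py <<'E'
from h import *
import sys
s=r.read_state(); print(s["time_s"],s["tool_pos"].round(1),s["ft_force"].round(1),s["width"])
for n in("scene","side"):
    im,P=cloud(n); cv2.imwrite(f"pics/{n}_{sys.argv[1]}.png",im); np.save(f"{n}1.npy",P)
    N,C,a,I,mm=board(im,P,roi=(350,620,-265,-40)); print(n,"ang",a.round(2),"N",N.round(3),len(I),C.round(1))
E
python3 look.py a
```

```text
2.4 [ 514.8 -138.9  332.2] [-2.2  0.1  9.9] 0.001897090799468786
scene ang 32.73 N [-0.536 -0.069  0.841] 4700 [ 454.2 -151.2   93.7]
side ang 32.3 N [-0.529 -0.074  0.845] 7900 [ 459.5 -150.9   95.6]
```

Request:
apply_moves(
  commands=[
    [1, 0, 0.009, 0.016, 0, 0, 0],
    [1, 0, 0.018, 0.033, 0, 0, 0],
    [1, 0, 0.027, 0.05, 0, 0, 0],
    [1, 0, 0.027, 0.05, 0, 0, 0],
  ],
)

```text
time_s: 2.9
tool_pos: [523.0, -137.8, 317.3]
tcp_rot: [0.001, 0.658, 0.753, 0.001]
ft_force: [2.0, -0.3, 10.6]
width: 0.006
```

```bash
python3 look.py b
```

```text
2.9 [ 523.  -137.8  317.3] [ 2.  -0.3 10.6] 0.005724387305281505
scene ang 26.39 N [-0.441 -0.057  0.896] 4467 [ 459.1 -149.7   86.6]
side ang 26.44 N [-0.441 -0.063  0.895] 7691 [ 464.2 -150.2   87.9]
```

Request:
apply_moves(
  commands=[
    [1, 0, -0.03, -0.05, 0, 0, 0],
    [1, 0, -0.06, -0.1, 0, 0, 0],
    [1, 0, -0.1, -0.17, 0, 0, 0],
    [1, 0, -0.1, -0.17, 0, 0, 0],
    [1, 0, -0.1, -0.17, 0, 0, 0],
  ],
)

```text
time_s: 3.5
tool_pos: [492.7, -141.9, 367.3]
tcp_rot: [0.0, 0.658, 0.753, 0.0]
ft_force: [0.1, -0.8, -0.6]
width: 0.004
```

```bash
python3 look.py c
python3 - <<'E'
import cv2
im=cv2.imread("pics/side_c.png")[200:400,220:440]; cv2.imwrite("pics/side_c_crop.png",cv2.resize(im,None,fx=3,fy=3,interpolation=cv2.INTER_CUBIC)[:600,:660])
E
```

```text
3.5 [ 492.7 -141.9  367.3] [ 0.1 -0.8 -0.6] 0.003599438325204934
scene ang 31.43 N [-0.517 -0.071  0.853] 4710 [ 457.9 -150.    93.7]
side ang 31.22 N [-0.513 -0.072  0.855] 8059 [ 461.5 -150.7   95. ]
```

View pics/side_c_crop.png

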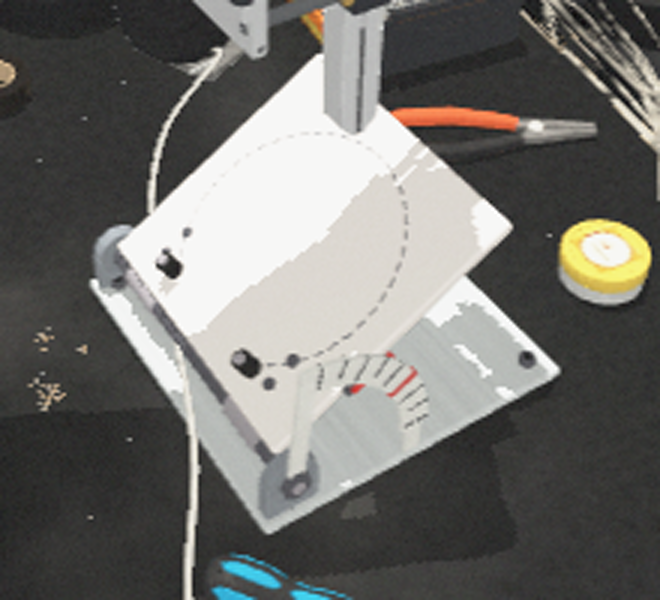

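The crop shows the pointer's red tip near (355,390) and the red 30° line near (405,383), but parallax hides the exact reading. Depth gives 31.3° at rest after about 4.9° of springback. I'll push about 1.1° deeper and check the depth bias on the bench plane.

Request:
apply_moves(
  commands=[
    [1, 0, 0.04, 0.07, 0, 0, 0],
    [1, 0, 0.075, 0.125, 0, 0, 0],
    [1, 0, 0.095, 0.16, 0, 0, 0],
    [1, 0, 0.105, 0.18, 0, 0, 0],
    [1, 0, 0.105, 0.18, 0, 0, 0],
  ],
)

```text
time_s: 4.1
tool_pos: [524.2, -137.5, 313.0]
tcp_rot: [-0.0, 0.658, 0.753, -0.0]
ft_force: [-3.7, 0.4, 7.6]
width: 0.001
```

```bash
python3 look.py d
```

```text
4.1 [ 524.2 -137.5  313. ] [-3.7  0.4  7.6] 0.0013876030547730592
scene ang 24.99 N [-0.419 -0.057  0.906] 4393 [ 460.2 -149.2   84.7]
side ang 24.9 N [-0.417 -0.058  0.907] 7674 [ 465.3 -149.9   85.9]
```

Request:
apply_moves(
  commands=[
    [1, 0, -0.03, -0.05, 0, 0, 0],
    [1, 0, -0.06, -0.1, 0, 0, 0],
    [1, 0, -0.06, -0.3, 0, 0, 0],
    [1, 0, -0.06, -0.4, 0, 0, 0],
    [1, 0, -0.06, -0.4, 0, 0, 0],
  ],
)

```text
time_s: 4.7
tool_pos: [506.1, -140.1, 438.6]
tcp_rot: [0.004, 0.658, 0.753, 0.001]
ft_force: [1.3, 0.2, 0.0]
width: 0.005
```

```bash
python3 look.py e
python3 - <<'E'
from h import *
for n in("scene","side"):
    P=np.load(n+"1.npy"); Q=P.reshape(-1,3); Q=Q[np.isfinite(Q[:,0])]
    k=(abs(Q[:,2])<8)&(Q[:,0]>330)&(Q[:,0]<700)&(Q[:,1]>-320)&(Q[:,1]<0); Q=Q[k]
    c=np.median(Q,0); 
    for _ in range(3):
        N=np.linalg.svd(Q-Q.mean(0),full_matrices=False)[2][2]; N*=np.sign(N[2]); Q=Q[abs((Q-Q.mean(0))@N)<4]
    print(n,"bench",N.round(4),Q.mean(0).round(1))
    K,Rm,t=cam(n)
    H=np.array([392,-156,36.]); ex=np.array([.991,.135,0]); ey=np.array([-.135,.991,0])
    for a in (0,20,30,40,90):
        out=[]
        for rr in (60,84):
            p=H+ey*-107+rr*(ex*np.cos(np.radians(a))+np.array([0,0,1])*np.sin(np.radians(a)))
            q=K@(Rm.T@(p-t)); out.append((q[:2]/q[2]).round(1))
        print(a,*out)
    im=cv2.imread(f"pics/{n}_e.png"); hsv=cv2.cvtColor(im,cv2.COLOR_BGR2HSV)
    m=(((hsv[...,0]<8)|(hsv[...,0]>172))&(hsv[...,1]>110)).astype(np.uint8)
    k,l,st,ce=cv2.connectedComponentsWithStats(m,connectivity=8)
    for j in range(1,k):
        if st[j,4]>3 and np.isfinite(ce[j]).all() and 300<ce[j][0]<420 and 280<ce[j][1]<360: print(" red",st[j],ce[j].round(1))
im=cv2.imread("pics/side_e.png")[290:380,280:400]; a=cv2.resize(im,None,fx=5,fy=5,interpolation=cv2.INTER_CUBIC); cv2.imwrite("pics/q.png",a)
E
```

```text
4.7 [ 506.1 -140.1  438.6] [1.3 0.2 0. ] 0.004912076117719164
scene ang 29.8 N [-0.492 -0.069  0.868] 5053 [ 463.2 -144.7   94.3]
side ang 29.56 N [-0.489 -0.068  0.87 ] 8269 [ 465.1 -148.    94.1]
scene bench [-0.002  -0.0015  1.    ] [ 507.8 -209.4    1.7]
0 [394.3 340.3] [401.2 332.8]
20 [394.1 335.9] [401.  326.5]
30 [393.2 334.7] [399.8 324.7]
40 [391.7 334.2] [397.9 323.9]
90 [378.4 343.3] [379.2 336.4]
side bench [ 4.e-04 -8.e-04  1.e+00] [ 508.7 -223.3    0.6]
0 [349.7 346.6] [361.4 340.3]
20 [348.5 339.7] [360.  330.6]
30 [346.5 337.1] [357.4 326.8]
40 [343.7 335.3] [353.6 324.1]
90 [319.3 339.2] [319.4 328.9]
 red [350 324   9   8  16] [354.  327.5]
 red [337 328   4   3   8] [338.8 329.1]
```

View pics/q.png

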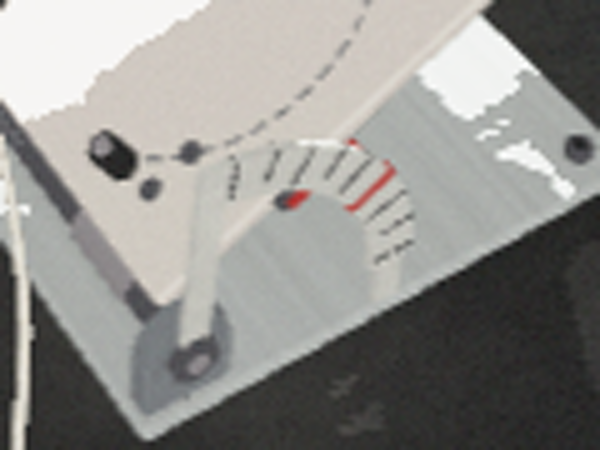

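The board rests at 29.7° by both cameras and the bench plane shows no bias, so it is good. Next is the housing.

Request:
apply_moves(
  commands=[
    [0, 0.16, 0.023, 0, 0, 0, 0],
    [0, 0.32, 0.046, 0, 0, 0, 0],
    [0, 0.47, 0.068, 0, 0, 0, 0],
    [0, 0.62, 0.09, 0, 0, 0, 0],
    [0, 0.77, 0.113, 0, 0, 0, 0],
  ],
)

```text
time_s: 5.3
tool_pos: [508.1, 95.3, 431.8]
tcp_rot: [-0.001, 0.658, 0.753, -0.001]
ft_force: [1.0, -0.6, 0.4]
width: 0.395
```

Request:
apply_moves(
  commands=[
    [0, 0.16, 0.023, 0, 0, 0, 0],
    [0, 0.32, 0.046, 0, 0, 0, 0],
    [0, 0.47, 0.068, 0, 0, 0, 0],
    [0, 0.62, 0.09, 0, 0, 0, 0],
    [0, 0.77, 0.113, 0.1, 0, 0, 0],
  ],
)

```text
time_s: 5.8
tool_pos: [510.5, 325.4, 406.8]
tcp_rot: [0.0, 0.658, 0.753, 0.001]
ft_force: [0.6, -0.9, -0.1]
width: 0.504
```

Request:
apply_moves(
  commands=[
    [0, 0, 0, 0.13, 0, 0, 0],
    [0, 0, 0, 0.2, 0, 0, 0],
    [0, 0, 0, 0.2, 0, 0, 0],
  ],
)

```text
time_s: 6.1
tool_pos: [510.2, 323.2, 341.0]
tcp_rot: [-0.001, 0.658, 0.753, -0.004]
ft_force: [-0.4, 0.5, -0.4]
width: 0.499
```

```bash
cat > hous.py <<'E'
from h import *
import sys
s=r.read_state(); print(s["time_s"],s["tool_pos"].round(1),s["tcp_rot"].round(3),s["width"])
im,P=cloud("wrist"); cv2.imwrite(f"pics/w_{sys.argv[1]}.png",im)
K,Rm,t=cam("wrist")
c=np.array([446.,316])
for it in range(4):
    w=(np.hypot(P[...,0]-c[0],P[...,1]-c[1])<85)&(P[...,2]>27)&(P[...,2]<38)&(np.hypot(P[...,0]-c[0],P[...,1]-c[1])>50)
    p=P[w]; 
    A=np.c_[2*p[:,:2],np.ones(len(p))]; z=np.linalg.lstsq(A,(p[:,:2]**2).sum(1),rcond=None)[0]; c=z[:2]
    print("rim",len(p),c.round(1),np.sqrt(z[2]+c@c).round(1),np.percentile(np.hypot(*(p[:,:2]-c).T),[2,50,98]).round(1),np.median(p[:,2]).round(1))
E
python3 hous.py a
```

```text
6.1 [510.2 323.2 341. ] [-0.001  0.658  0.753 -0.004] 0.4992857154074548
rim 2437 [444.9 310.9] 67.5 [65.6 67.4 69.9] 32.0
rim 2437 [444.9 310.9] 67.5 [65.6 67.4 69.9] 32.0
rim 2437 [444.9 310.9] 67.5 [65.6 67.4 69.9] 32.0
rim 2437 [444.9 310.9] 67.5 [65.6 67.4 69.9] 32.0
```

View pics/w_a.png

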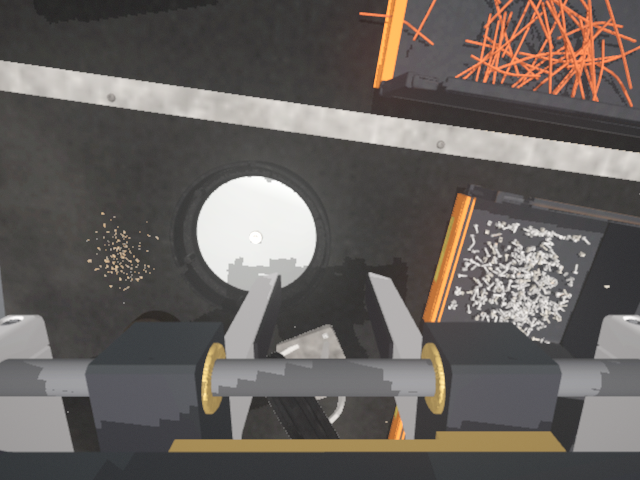

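The wrist view shows the housing ring centred near (257,236), with the open fingers over its far wall. The circle fit gives (445,311). I check the orange bin for clearance, then descend partway.

Run:
```python
from h import *
P=np.load("scene1.npy");Q=P.reshape(-1,3)
for x0 in range(520,660,20):
    k=(Q[:,0]>x0)&(Q[:,0]<x0+20)&(Q[:,1]>250)&(Q[:,1]<400)&(Q[:,2]<150)
    print(x0,k.sum(),np.percentile(Q[k,2],[50,99]).round() if k.sum()>5 else "")
k=(Q[:,0]>430)&(Q[:,0]<580)&(Q[:,1]>110)&(Q[:,1]<238)&(Q[:,2]>20)&(Q[:,2]<150)
print("stand",np.percentile(Q[k],[1,99],axis=0).round())
```

```text
520 143 [ 3. 10.]
540 194 [3. 8.]
560 181 [2. 8.]
580 202 [3. 8.]
600 293 [ 4. 29.]
620 264 [17. 33.]
640 132 [ 4. 13.]
stand [[461. 117.  27.]
 [544. 214. 118.]]
```

Request:
apply_moves(
  commands=[
    [0, -0.011, 0.004, 0.1, 0, 0, 0],
    [0, -0.011, 0.004, 0.2, 0, 0, 0],
    [0, -0.011, 0.004, 0.3, 0, 0, 0],
    [0, -0.011, 0.004, 0.3, 0, 0, 0],
  ],
)

```text
time_s: 6.55
tool_pos: [512.0, 319.4, 253.7]
tcp_rot: [-0.001, 0.658, 0.753, -0.002]
ft_force: [-0.0, 0.3, 0.1]
width: 0.5
```

```bash
python3 hous.py b
```

```text
6.55 [512.  319.4 253.7] [-0.001  0.658  0.753 -0.002] 0.5004538646307825
rim 4188 [445.1 311.1] 67.3 [65.3 67.2 69.7] 32.0
rim 4188 [445.1 311.1] 67.3 [65.3 67.2 69.7] 32.0
rim 4188 [445.1 311.1] 67.3 [65.3 67.2 69.7] 32.0
rim 4188 [445.1 311.1] 67.3 [65.3 67.2 69.7] 32.0
```

Request:
apply_moves(
  commands=[
    [0, 0, 0, 0.06, 0, 0, 0],
    [0, 0, 0, 0.123, 0, 0, 0],
    [0, 0, 0, 0.123, 0, 0, 0],
    [1, 0, 0, 0.123, 0, 0, 0],
    [1, 0, 0, 0.123, 0, 0, 0],
  ],
  squeeze=30,
)

```text
time_s: 7.1
tool_pos: [512.8, 320.1, 221.4]
tcp_rot: [0.0, 0.658, 0.753, 0.001]
ft_force: [0.2, -0.2, -0.8]
width: 0.368
```

Request:
apply_moves(
  commands=[
    [1, 0, 0, 0, 0, 0, 0],
    [1, 0, 0, 0, 0, 0, 0],
    [1, 0, 0, 0, 0, 0, 0],
    [1, 0, 0, -0.03, 0, 0, 0],
    [1, 0, 0, -0.06, 0, 0, 0],
  ],
)

```text
time_s: 7.6
tool_pos: [512.4, 319.9, 238.0]
tcp_rot: [-0.0, 0.658, 0.753, -0.0]
ft_force: [0.0, 0.0, -1.1]
width: 0.072
```

Run:
```python
from h import *
s=r.read_state(); print(s["time_s"],s["tool_pos"].round(1),s["ft_force"].round(1),s["torque"].round(2),s["width"])
im,P=cloud("wrist")
c=np.array([445.,311]); d=np.hypot(P[...,0]-c[0],P[...,1]-c[1]); w=(d<72)&(d>60)&(P[...,2]>35)&(P[...,2]<65); p=P[w]
N=np.linalg.svd(p-p.mean(0),full_matrices=False)[2][2]; N*=np.sign(N[2]); print(len(p),N.round(3),p.mean(0).round(1))
cv2.imwrite("pics/w_g.png",im)
```

```text
7.6 [512.4 319.9 238. ] [ 0.   0.  -1.1] [ 0.   -0.11 -0.  ] 0.07168473955410448
6248 [-0.073  0.004  0.997] [444.8 337.   43. ]
```

View pics/w_g.png

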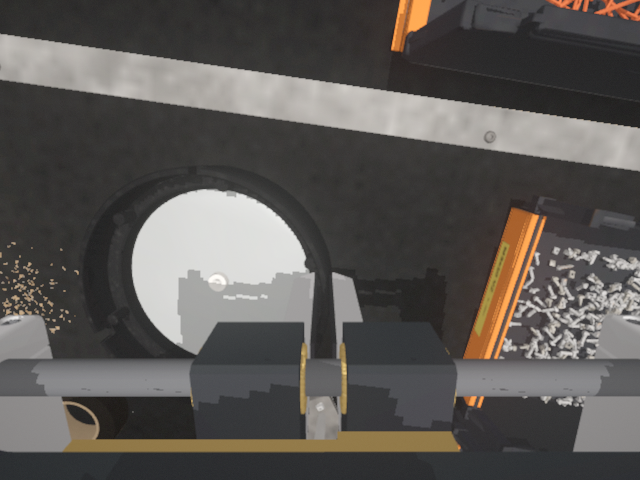

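The housing is held at 1.1 N with a 6.7 mm wall in the grip, drooping about 4° on its near side. I lift it clear of the stand and measure the stop pins in the stored images.

Request:
apply_moves(
  commands=[
    [1, 0, 0, -0.1, 0, 0, 0],
    [1, 0, 0, -0.25, 0, 0, 0],
    [1, 0, 0, -0.4, 0, 0, 0],
    [1, 0, 0, -0.55, 0, 0, 0],
    [1, 0, 0, -0.55, 0, 0, 0],
  ],
  squeeze=40,
)

```text
time_s: 8.15
tool_pos: [512.2, 319.9, 409.7]
tcp_rot: [0.002, 0.658, 0.753, 0.005]
ft_force: [1.0, 0.4, -1.4]
width: 0.067
```

```bash
cat > pins.py <<'E'
from h import *
th=np.radians(29.7); yaw=np.radians(7.9)
ex=np.array([np.cos(yaw),np.sin(yaw),0]); ey=np.array([-np.sin(yaw),np.cos(yaw),0]); ez=np.array([0,0,1.])
up=ex*np.cos(th)+ez*np.sin(th); N=-ex*np.sin(th)+ez*np.cos(th); H=np.array([391.5,-157,36])
if __name__=="__main__":
  for n in("scene","side"):
    im=cv2.imread(f"pics/{n}_e.png"); K,Rm,t=cam(n)
    pr=lambda p:(lambda q:q[:2]/q[2])(K@(Rm.T@(p-t)))
    poly=np.array([pr(H+up*a+ey*b+N*14) for a,b in((6,-88),(6,88),(175,88),(175,-88))]).astype(np.int32)
    m=np.zeros((480,640),np.uint8); cv2.fillPoly(m,[poly],255)
    d=((im.max(2)<120)&(m>0)).astype(np.uint8)
    k,l,st,ce=cv2.connectedComponentsWithStats(d)
    for j in range(1,k):
        if st[j,4]<12: continue
        ray=Rm@np.linalg.inv(K)@np.array([*ce[j],1]); o=H+N*21.5; p=t+ray*((o-t)@N/(ray@N))-H
        print(n,st[j],"board xy",(p@up).round(1),(p@ey).round(1))
    P=np.load(n+"1.npy"); Ns,C,a,I,mm=board(im,P,roi=(350,620,-265,-40))
    q=I-H; bx=q@up; by=q@ey
    print(n,"bx",np.percentile(bx,[.5,99.5]).round(1),"by mid-slope",np.percentile(by[(bx>60)&(bx<150)],[.5,99.5]).round(1),"z",np.median(q@N).round(1))
E
python3 pins.py
```

```text
scene [317 304   6   6  20] board xy 23.2 49.8
scene [350 327   7   6  27] board xy 23.6 -38.2
scene bx [ -1.7 180.4] by mid-slope [-86.7  97.7] z 14.7
side [273 283   8  10  38] board xy 23.5 48.8
side [298 316   9  10  55] board xy 23.3 -40.3
side [316 318   4   5  12] board xy 43.7 -59.0
side [308 326   4   4  12] board xy 26.0 -58.7
side bx [ -1.5 180.1] by mid-slope [-88.5  96.2] z 13.8
```

Request:
apply_moves(
  commands=[
    [1, -0.07, -0.02, -0.011, 0, 0, 0],
    [1, -0.17, -0.05, -0.011, 0, 0, 0],
    [1, -0.28, -0.083, -0.011, 0, 0, 0],
    [1, -0.39, -0.116, -0.011, 0, 0, 0],
    [1, -0.506, -0.151, -0.011, 0, 0, 0],
  ],
)

```text
time_s: 8.65
tool_pos: [487.4, 162.2, 405.4]
tcp_rot: [-0.0, 0.658, 0.753, -0.0]
ft_force: [0.7, -0.2, -1.2]
width: 0.069
```

Request:
apply_moves(
  commands=[
    [1, -0.1, -0.03, -0.011, 0, 0, 0],
    [1, -0.2, -0.06, -0.011, 0, 0, 0],
    [1, -0.3, -0.09, -0.011, 0, 0, 0],
    [1, -0.4, -0.12, -0.011, 0, 0, 0],
    [1, -0.506, -0.151, -0.011, 0, 0, 0],
  ],
)

```text
time_s: 9.15
tool_pos: [462.9, 5.8, 408.8]
tcp_rot: [0.0, 0.658, 0.753, 0.0]
ft_force: [0.3, 0.5, -1.0]
width: 0.063
```

Request:
apply_moves(
  commands=[
    [1, -0.11, -0.033, -0.011, 0, 0, 0],
    [1, -0.22, -0.066, -0.011, 0, 0, 0],
    [1, -0.33, -0.099, -0.011, 0, 0, 0],
    [1, -0.44, -0.131, -0.011, 0, 0, 0],
    [1, -0.506, -0.151, -0.011, 0, 0, 0],
  ],
)

```text
time_s: 9.65
tool_pos: [438.4, -151.5, 412.1]
tcp_rot: [0.0, 0.658, 0.753, -0.0]
ft_force: [0.6, 0.1, -1.7]
width: 0.067
```

Request:
apply_moves(
  commands=[
    [1, 0, 0, 0, -0.033, 0, 0],
    [1, 0, -0.05, 0.02, -0.066, 0, 0],
    [1, 0, -0.1, 0.05, -0.1, 0, 0],
    [1, 0, -0.14, 0.08, -0.133, 0, 0],
    [1, 0, -0.17, 0.11, -0.165, 0, 0],
  ],
)

```text
time_s: 10.15
tool_pos: [387.6, -156.5, 378.8]
tcp_rot: [0.17, 0.636, 0.727, 0.194]
ft_force: [0.9, 0.2, -1.0]
width: 0.067
```

```bash
cat > chk.py <<'E'
from pins import *
import sys
H=np.array([392,-152,36.])
s=r.read_state(); q=s["tcp_rot"]; M=R.from_quat([*q[1:],q[0]]).as_matrix(); tp=s["tool_pos"]
B=np.c_[up,ey,N]
print(s["time_s"],"tcp",tp.round(1),"board frame",((tp-H)@B).round(1),"z axis",(-M[:,2]@B).round(3),"F",s["ft_force"].round(1),"w",s["width"].round(3))
D=np.array([[0,0,0],[0,0,0],[0,0,0]])
e=(np.array([float(sys.argv[1]),float(sys.argv[2]),float(sys.argv[3])])-(tp-H)@B)@B.T
print("to target, tool fractions",(M.T@e/300).round(3))
im,P=cloud("wrist"); cv2.imwrite(f"pics/w_{sys.argv[4]}.png",im)
if len(sys.argv)>5:  # rim plane from housing points in tool frame
    T=(P-tp)@M; k=np.isfinite(T[...,0])&(T[...,2]>170)&(T[...,2]<215)&(T[...,1]<15)&(T[...,1]>-145)&(abs(T[...,0])<75)
    r0=np.hypot(T[...,0],T[...,1]+68); k&=(r0>61)&(r0<75); p=T[k]
    for _ in range(3):
        c=p.mean(0); n=np.linalg.svd(p-c,full_matrices=False)[2][2]; n*=-np.sign(n[2]); p=p[abs((p-c)@n)<2.5]
    A=np.c_[2*p[:,:2],np.ones(len(p))]; z=np.linalg.lstsq(A,(p[:,:2]**2).sum(1),rcond=None)[0]
    print("rim pts",len(p),"normal tool",n.round(3),"in board",(M@n@B).round(3),"mean",c.round(1),"circle",z[:2].round(1),np.sqrt(z[2]+z[0]**2+z[1]**2).round(1), "x-range",p[:,0].min().round(),p[:,0].max().round())
E
python3 chk.py 163 0 293 h1 1
```

```text
Traceback (most recent call last):
  File "chk.py", line 6, in <module>
    print(s["time_s"],"tcp",tp.round(1),"board frame",((tp-H)@B).round(1),"z axis",(-M[:,2]@B).round(3),"F",s["ft_force"].round(1),"w",s["width"].round(3))
                                                                                                                                       ^^^^^^^^^^^^^^^^
AttributeError: 'float' object has no attribute 'round'
```

```bash
sed -i 's/s\["width"\].round(3)/s["width"]/' chk.py; python3 chk.py 163 0 293 h1 1
```

```text
10.15 tcp [ 387.6 -156.5  378.8] board frame [165.6  -3.8 300.3] z axis [-0.004  0.003  1.   ] F [ 0.9  0.2 -1. ] w 0.0673774283638677
to target, tool fractions [ 0.013 -0.009  0.024]
rim pts 1694 normal tool [-0.013 -0.095 -0.995] in board [-0.099 -0.01   0.995] mean [ 14.5 -90.9 202. ] circle [ -2.1 -65.2] 67.2 x-range -47.0 67.0
```

View pics/w_h1.png

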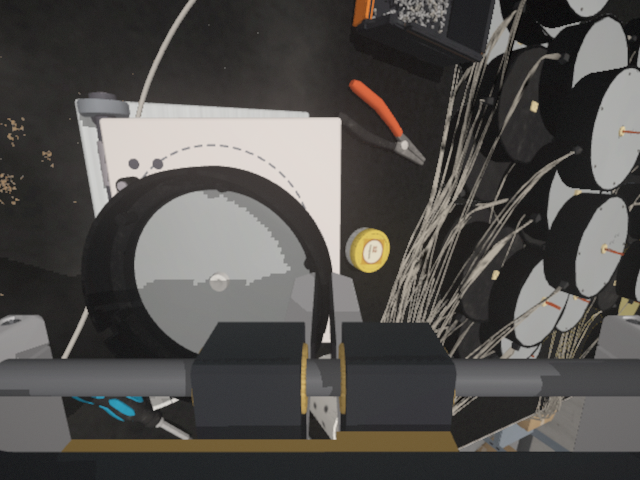

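The wrist view shows the housing over the board, with its rim from about (85,270) to (330,270), and the dashed seat circle behind it. The fit shows 5.5° of droop, so I reduce the tool tilt by 5° and descend to a 12 mm hover, 7 mm up-slope of the pins.

Request:
apply_moves(
  commands=[
    [1, 0.018, 0.021, 0.04, 0.028, 0, 0],
    [1, 0.018, 0.021, 0.08, 0.028, 0, 0],
    [1, 0.018, 0.021, 0.12, 0.028, 0, 0],
    [1, 0.018, 0.021, 0.16, 0.028, 0, 0],
    [1, 0.018, 0.021, 0.16, 0.028, 0, 0],
  ],
)

```text
time_s: 10.7
tool_pos: [417.1, -147.1, 338.9]
tcp_rot: [0.139, 0.643, 0.736, 0.161]
ft_force: [-0.3, -0.1, -0.8]
width: 0.063
```

```bash
python3 chk.py 172 1.7 240 h2 1
python3 - <<'E'
from h import *
im,P=cloud("side"); cv2.imwrite("pics/side_h2.png",im); cv2.imwrite("pics/side_h2c.png",cv2.resize(im[180:380,220:440],None,fx=3,fy=3,interpolation=cv2.INTER_CUBIC))
E
```

```text
10.7 tcp [ 417.1 -147.1  338.9] board frame [172.3   1.4 250.5] z axis [ 0.09  -0.001  0.996] F [-0.3 -0.1 -0.8] w 0.06280168761739194
to target, tool fractions [0.001 0.002 0.035]
rim pts 1681 normal tool [-0.013 -0.094 -0.995] in board [-0.005 -0.013  1.   ] mean [ 15.1 -89.6 201.7] circle [ -2.2 -65.3] 67.1 x-range -48.0 67.0
```

View pics/side_h2c.png

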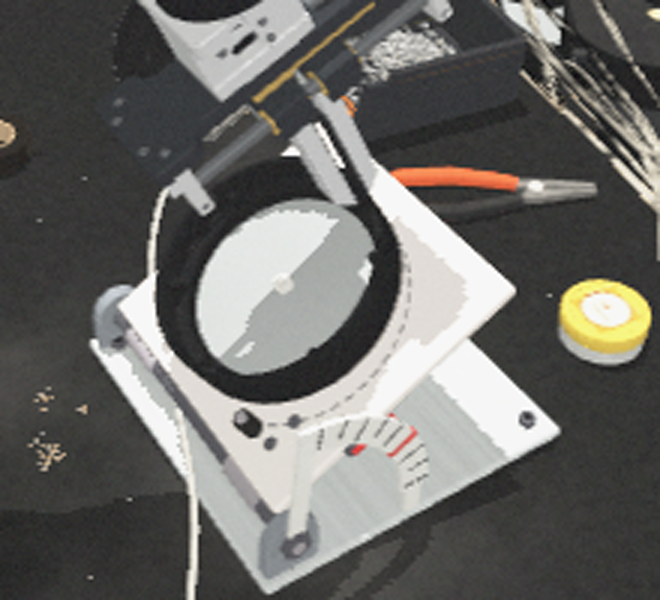

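The housing hovers parallel to the board, above the right pin at (245,420). I lower it slowly with force checks.

Request:
apply_moves(
  commands=[
    [1, 0, 0.001, 0.007, 0, 0, 0],
    [1, 0, 0.001, 0.013, 0, 0, 0],
    [1, 0, 0.002, 0.02, 0, 0, 0],
    [1, 0, 0.002, 0.027, 0, 0, 0],
    [1, 0, 0.002, 0.027, 0, 0, 0],
  ],
)

```text
time_s: 11.3
tool_pos: [420.7, -146.6, 333.3]
tcp_rot: [0.14, 0.643, 0.736, 0.161]
ft_force: [-0.1, -0.3, -1.6]
width: 0.065
```

Request:
apply_moves(
  commands=[
    [1, 0, 0, 0.002, 0, 0, 0],
    [1, 0, 0, 0.004, 0, 0, 0],
    [1, 0, 0.001, 0.006, 0, 0, 0],
    [1, 0, 0.001, 0.006, 0, 0, 0],
    [1, 0, 0.001, 0.006, 0, 0, 0],
  ],
)

```text
time_s: 11.8
tool_pos: [421.7, -146.5, 332.0]
tcp_rot: [0.14, 0.643, 0.736, 0.161]
ft_force: [-0.1, 0.1, -1.3]
width: 0.067
```

```bash
python3 chk.py 172 1.7 240 h3 1
python3 - <<'E'
from h import *
for n in("scene","side"):
    im,P=cloud(n); N,C,a,I,mm=board(im,P,roi=(350,620,-265,-40)); print(n,a,len(I),C.round(1))
E
```

```text
11.8 tcp [ 421.7 -146.5  332. ] board frame [172.9   1.4 242.2] z axis [0.088 0.001 0.996] F [-0.1  0.1 -1.3] w 0.06732489702075818
to target, tool fractions [ 0.001 -0.002  0.008]
rim pts 1684 normal tool [-0.01  -0.097 -0.995] in board [-0.009 -0.008  1.   ] mean [ 14.4 -90.4 201.9] circle [ -2.2 -65.1] 67.3 x-range -47.0 67.0
scene 29.535729946236483 1817 [ 456.7 -179.8   88.1]
side 29.57460011460272 3033 [ 468.  -185.    92.8]
```

Request:
apply_moves(
  commands=[
    [1, 0, 0, 0.003, 0, 0, 0],
    [1, 0, 0.001, 0.006, 0, 0, 0],
    [1, 0, 0.001, 0.01, 0, 0, 0],
    [1, 0, 0.001, 0.01, 0, 0, 0],
    [1, 0, 0.001, 0.01, 0, 0, 0],
  ],
)

```text
time_s: 12.45
tool_pos: [423.2, -146.3, 329.4]
tcp_rot: [0.14, 0.643, 0.736, 0.161]
ft_force: [0.5, 1.1, -1.1]
width: 0.067
```

```bash
python3 chk.py 172 1.7 237 h4 1
```

```text
12.45 tcp [ 423.2 -146.3  329.4] board frame [172.9   1.3 239.1] z axis [0.088 0.001 0.996] F [ 0.5  1.1 -1.1] w 0.06696733806109173
to target, tool fractions [ 0.001 -0.002  0.007]
rim pts 1729 normal tool [-0.011 -0.095 -0.995] in board [-0.007 -0.01   1.   ] mean [ 13.8 -91.2 202. ] circle [ -2.2 -65.1] 67.3 x-range -48.0 67.0
```

Request:
apply_moves(
  commands=[
    [1, 0, 0, 0.003, 0, 0, 0],
    [1, 0, 0.001, 0.006, 0, 0, 0],
    [1, 0, 0.001, 0.01, 0, 0, 0],
    [1, 0, 0.001, 0.01, 0, 0, 0],
    [1, 0, 0.001, 0.01, 0, 0, 0],
  ],
)

```text
time_s: 13.0
tool_pos: [424.7, -146.1, 326.8]
tcp_rot: [0.14, 0.643, 0.736, 0.161]
ft_force: [-0.3, 0.5, -1.2]
width: 0.066
```

Request:
apply_moves(
  commands=[
    [1, 0, 0, 0.003, 0, 0, 0],
    [1, 0, 0.001, 0.006, 0, 0, 0],
    [1, 0, 0.001, 0.01, 0, 0, 0],
    [1, 0, 0.001, 0.01, 0, 0, 0],
    [1, 0, 0.001, 0.01, 0, 0, 0],
  ],
)

```text
time_s: 13.5
tool_pos: [426.2, -145.9, 324.2]
tcp_rot: [0.14, 0.643, 0.736, 0.161]
ft_force: [-1.0, -0.1, -1.6]
width: 0.063
```

```bash
python3 chk.py 172 1.7 231 h5 1;  python3 - <<'E'
from h import *
for n in("scene","side"):
    im,P=cloud(n); N,C,a,I,mm=board(im,P,roi=(350,620,-265,-40)); print(n,a,len(I),C.round(1))
E
```

```text
13.5 tcp [ 426.2 -145.9  324.2] board frame [172.9   1.3 233.2] z axis [0.088 0.001 0.996] F [-1.  -0.1 -1.6] w 0.06272504915789077
to target, tool fractions [ 0.001 -0.002  0.007]
rim pts 1684 normal tool [-0.013 -0.09  -0.996] in board [-0.002 -0.011  1.   ] mean [ 15.  -91.1 201.5] circle [ -2.1 -65.2] 67.2 x-range -48.0 67.0
scene 29.068357295738473 2332 [ 467.7 -176.6   97.2]
side 28.985780699311583 3779 [ 472.2 -174.4   98.6]
```

Request:
apply_moves(
  commands=[
    [1, 0, 0, 0.003, 0, 0, 0],
    [1, 0, 0.001, 0.006, 0, 0, 0],
    [1, 0, 0.001, 0.01, 0, 0, 0],
    [1, 0, 0.001, 0.01, 0, 0, 0],
    [1, 0, 0.001, 0.01, 0, 0, 0],
  ],
)

```text
time_s: 14.15
tool_pos: [427.8, -145.7, 321.8]
tcp_rot: [0.141, 0.643, 0.736, 0.161]
ft_force: [-0.3, -0.5, 2.3]
width: 0.069
```

```bash
cat > bd.py <<'E'
from pins import *
H=np.array([392,-152,36.])
for n in("scene","side"):
    im,P=cloud(n); q=P-H; bx=q@up; by=q@ey; bz=q@N
    k=np.isfinite(bx)&(bz>8)&(bz<22)&(np.hypot(bx-88,by)>78)&(bx>8)&(bx<174)&(abs(by)<88)&(im.min(2)>110)
    p=P[k]
    for _ in range(3):
        c=p.mean(0); n_=np.linalg.svd(p-c,full_matrices=False)[2][2]; n_*=np.sign(n_[2]); p=p[abs((p-c)@n_)<2.5]
    print(n,"board ang",np.degrees(np.arccos(n_[2])).round(2),len(p))
    # housing floor plane & rim
    for nm,lo,hi,r0,r1 in(("floor",22,40,0,55),("rim",40,56,63,73)):
        cc=np.array([86.,0])
        k=np.isfinite(bx)&(bz>lo)&(bz<hi)&(np.hypot(bx-cc[0],by-cc[1])<r1+5)&(np.hypot(bx-cc[0],by-cc[1])>=r0-5)
        if nm=="rim": k&=im.max(2)<110
        else: k&=im.min(2)>110
        p=(P[k]-H)@np.c_[up,ey,N]
        if len(p)<30: continue
        for _ in range(3):
            c=p.mean(0); v=np.linalg.svd(p-c,full_matrices=False)[2][2]; v*=np.sign(v[2]); p=p[abs((p-c)@v)<2.5]
        A=np.c_[2*p[:,:2],np.ones(len(p))]; z=np.linalg.lstsq(A,(p[:,:2]**2).sum(1),rcond=None)[0]
        print("  ",nm,len(p),"normal(board)",v.round(3),"mean",c.round(1),"circle" if nm=="rim" else "",z[:2].round(1) if nm=="rim" else "")
E
python3 bd.py; python3 chk.py 172 1.7 231 h6 1
```

```text
scene board ang 28.64 1099
   floor 177 normal(board) [0.003 0.    1.   ] mean [74.3 -5.2 23. ]  
   rim 228 normal(board) [ 0.011 -0.003  1.   ] mean [ 78.3 -23.2  45.8] circle [90.5 -2.9]
side board ang 28.39 1644
   rim 474 normal(board) [0.017 0.    1.   ] mean [ 87.4 -14.5  44.8] circle [90.2 -4.2]
14.25 tcp [ 427.7 -145.8  321.8] board frame [173.1   1.3 230.3] z axis [0.087 0.001 0.996] F [0.9 0.  2.6] w 0.06805465442677691
to target, tool fractions [ 0.001 -0.004 -0.002]
rim pts 1721 normal tool [-0.022 -0.083 -0.996] in board [ 0.005 -0.021  1.   ] mean [ 12.8 -93.  201. ] circle [ -2.2 -65.2] 67.2 x-range -47.0 67.0
```

Contact: the net load is about 3.8 N and the board has flexed about 1°. I back off slightly, slide down-slope towards the pins and watch the force.

Request:
apply_moves(
  commands=[
    [1, 0.002, 0, -0.005, 0, 0, 0],
    [1, 0.005, -0.005, -0.005, 0, 0, 0],
    [1, 0.005, -0.01, -0.004, 0, 0, 0],
    [1, 0.005, -0.015, -0.004, 0, 0, 0],
    [1, 0.005, -0.015, -0.004, 0, 0, 0],
  ],
)

```text
time_s: 14.8
tool_pos: [422.8, -144.8, 320.8]
tcp_rot: [0.14, 0.643, 0.736, 0.161]
ft_force: [-0.8, 0.8, 1.2]
width: 0.065
```

```bash
python3 bd.py; python3 chk.py 172 1.7 231 h7 1
```

```text
scene board ang 28.95 1070
   floor 309 normal(board) [ 0.    -0.001  1.   ] mean [79.4 -7.1 23.1]  
   rim 239 normal(board) [ 0.002 -0.004  1.   ] mean [ 75.3 -21.9  46.3] circle [85.5 -1.4]
side board ang 28.93 1614
   rim 476 normal(board) [0.011 0.003 1.   ] mean [ 82.9 -11.3  45.5] circle [85.5 -2.6]
14.9 tcp [ 422.9 -144.8  320.8] board frame [168.5   2.9 231.7] z axis [0.088 0.001 0.996] F [-0.4  0.1  0.9] w 0.06692816740044011
to target, tool fractions [-0.004  0.012  0.001]
rim pts 1691 normal tool [-0.011 -0.088 -0.996] in board [ 0.   -0.01  1.  ] mean [ 13.8 -93.1 201.2] circle [ -2.3 -65.1] 67.2 x-range -47.0 67.0
```

Request:
apply_moves(
  commands=[
    [1, 0.002, -0.004, 0, 0, 0, 0],
    [1, 0.003, -0.008, 0, 0, 0, 0],
    [1, 0.003, -0.011, 0, 0, 0, 0],
    [1, 0.003, -0.011, 0, 0, 0, 0],
  ],
)

```text
time_s: 15.35
tool_pos: [420.5, -144.3, 320.8]
tcp_rot: [0.142, 0.642, 0.735, 0.162]
ft_force: [7.7, 3.3, 8.1]
width: 0.065
```

```bash
python3 bd.py; python3 chk.py 172 1.7 231 h8 1
```

```text
scene board ang 29.45 1024
   floor 437 normal(board) [-0.002 -0.001  1.   ] mean [79.  -5.3 23.2]  
   rim 212 normal(board) [0.005 0.002 1.   ] mean [ 75.4 -18.4  46.7] circle [84.6 -1. ]
side board ang 29.28 1609
   floor 35 normal(board) [-0.029 -0.018  0.999] mean [79.2 -0.8 23. ]  
   rim 465 normal(board) [0.005 0.002 1.   ] mean [ 80.5 -11.3  45.9] circle [84.4 -2.5]
15.45 tcp [ 420.5 -144.3  320.7] board frame [166.5   3.7 232.8] z axis [0.084 0.003 0.996] F [7.1 4.6 7.6] w 0.06922785331907623
to target, tool fractions [-0.007  0.019  0.005]
rim pts 1651 normal tool [-0.015 -0.088 -0.996] in board [-0.005 -0.012  1.   ] mean [ 14.4 -90.9 201. ] circle [ -2.5 -65. ] 67.3 x-range -47.0 67.0
```

Pins reached: about 10 N reaction up-slope, plus 3.6 N to the left, so the right pin carries more. I shift left about 2 mm and ease the push.

Request:
apply_moves(
  commands=[
    [1, 0.003, 0.002, 0, 0, 0, 0],
    [1, 0.006, 0.002, 0, 0, 0, 0],
    [1, 0.006, 0.002, 0, 0, 0, 0],
    [1, 0.006, 0.002, 0, 0, 0, 0],
  ],
)

```text
time_s: 15.9
tool_pos: [420.5, -142.5, 320.5]
tcp_rot: [0.142, 0.642, 0.736, 0.161]
ft_force: [5.9, 1.7, 5.2]
width: 0.064
```

```bash
python3 bd.py; python3 chk.py 172 1.7 231 h9 1
```

```text
scene board ang 29.19 1084
   floor 374 normal(board) [-0.    -0.004  1.   ] mean [79.  -3.5 23.2]  
   rim 237 normal(board) [0.008 0.002 1.   ] mean [ 75.8 -21.7  46.7] circle [84.1 -0.2]
side board ang 29.12 1588
   rim 486 normal(board) [0.006 0.002 1.   ] mean [ 81.7 -11.5  45.8] circle [84.1 -1.6]
16.0 tcp [ 420.5 -142.5  320.4] board frame [166.6   5.5 232.4] z axis [0.086 0.002 0.996] F [5.7 1.6 4.7] w 0.06800779366324318
to target, tool fractions [-0.013  0.018  0.003]
rim pts 1674 normal tool [-0.019 -0.086 -0.996] in board [-0.    -0.017  1.   ] mean [ 13.  -91.4 200.9] circle [ -3.3 -65. ] 67.2 x-range -47.0 66.0
```

Both pins are loaded now, with about 0.8 N lateral. I release and retreat.

Request:
apply_moves(
  commands=[
    [0.6, 0, 0, 0, 0, 0, 0],
    [0.6, 0, 0, 0, 0, 0, 0],
    [0.6, 0, 0, 0, 0, 0, 0],
    [0.6, 0, 0, 0, 0, 0, 0],
  ],
)

```text
time_s: 16.45
tool_pos: [420.0, -142.5, 319.4]
tcp_rot: [0.14, 0.643, 0.736, 0.161]
ft_force: [-0.3, 0.6, 0.1]
width: 0.199
```

Request:
apply_moves(
  commands=[
    [0.6, 0, 0, -0.03, 0, 0, 0],
    [0.6, 0, 0, -0.08, 0, 0, 0],
    [0.6, 0, 0, -0.2, 0, 0, 0],
    [0.6, 0, 0, -0.35, 0, 0, 0],
    [0.6, 0, 0, -0.4, 0, 0, 0],
  ],
)

```text
time_s: 16.95
tool_pos: [369.2, -149.2, 432.8]
tcp_rot: [0.143, 0.642, 0.736, 0.161]
ft_force: [0.2, 0.9, -0.2]
width: 0.202
```

```bash
python3 bd.py
python3 - <<'E'
from h import *
s=r.read_state(); print(s["time_s"],s["tool_pos"].round(1),s["ft_force"].round(1),s["width"])
im,_=r.capture("wrist"); cv2.imwrite("pics/w_end.png",im)
im,_=r.capture("side"); cv2.imwrite("pics/s_end.png",im); a=cv2.resize(im[180:380,220:440],None,fx=2.5,fy=2.5,interpolation=cv2.INTER_CUBIC); cv2.imwrite("pics/end.png",np.vstack([a]))
E
```

```text
scene board ang 29.35 1358
   floor 455 normal(board) [ 0.002 -0.     1.   ] mean [81.8 -2.7 23.3]  
   rim 292 normal(board) [0.002 0.002 1.   ] mean [85.5 -4.1 46.4] circle [84.4  0.3]
side board ang 29.26 1897
   floor 33 normal(board) [-0.025  0.016  1.   ] mean [78.3 -4.  23. ]  
   rim 493 normal(board) [0.007 0.002 1.   ] mean [84.3 -6.7 45.8] circle [84.1 -1.3]
17.05 [ 369.8 -149.3  431.2] [ 0.2  0.6 -0.3] 0.19913785904200185
```

View pics/end.png

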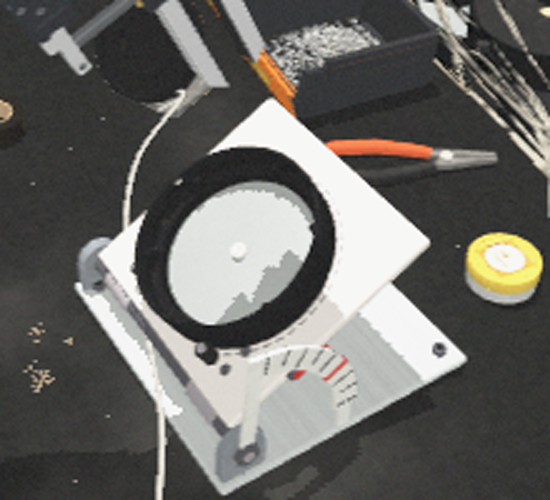

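```bash
python3 chk.py 172 1.7 400 end2
python3 - <<'E'
from pins import *
H=np.array([392,-152,36.])
im,P=cloud("wrist"); q=(P-H)@np.c_[up,ey,N]
k=np.isfinite(q[...,0])&(q[...,2]>40)&(q[...,2]<54)&(np.hypot(q[...,0]-84,q[...,1])<75)&(np.hypot(q[...,0]-84,q[...,1])>60); p=q[k]
for _ in range(3):
    c=p.mean(0); v=np.linalg.svd(p-c,full_matrices=False)[2][2]; v*=np.sign(v[2]); p=p[abs((p-c)@v)<2.5]
A=np.c_[2*p[:,:2],np.ones(len(p))]; z=np.linalg.lstsq(A,(p[:,:2]**2).sum(1),rcond=None)[0]; print("rim",len(p),v.round(3),c.round(1),"centre",z[:2].round(1),np.sqrt(z[2]+z[:2]@z[:2]).round(1))
K,Rm,t=cam("wrist")
for y in(-45,45):
    w=H+up*22+ey*y+N*29; u=K@(Rm.T@(w-t)); print("pin top px",(u[:2]/u[2]).round(0))
    k=np.isfinite(q[...,0])&(np.hypot(q[...,0]-22,q[...,1]-y)<11)&(q[...,2]>24)&(q[...,2]<33); print("  pin top pts",k.sum(),q[k].mean(0).round(1) if k.sum() else "")
u=K@(Rm.T@(H+up*22+N*20-t)); u=(u[:2]/u[2]).astype(int); print(u)
x0=max(0,u[0]-60); y0=max(0,u[1]-140)
cv2.imwrite("pics/wc.png",cv2.resize(im[y0:y0+280,x0:x0+200],None,fx=2.1,fy=2.1,interpolation=cv2.INTER_CUBIC)); print(x0,y0)
E
```

```text
17.15 tcp [ 370.4 -149.2  428.4] board frame [176.2   5.7 351.2] z axis [0.088 0.001 0.996] F [ 0.4  0.3 -0.9] w 0.1999743381068376
to target, tool fractions [-0.014 -0.028 -0.161]
rim 2086 [ 0.004 -0.003  1.   ] [79.1 10.1 45.6] centre [83.5  1.8] 67.6
pin top px [196. 285.]
  pin top pts 10 [ 30.7 -39.2  30.4]
pin top px [186. 192.]
  pin top pts 103 [22.  46.9 29.4]
[195 237]
135 97
```

View pics/wc.png

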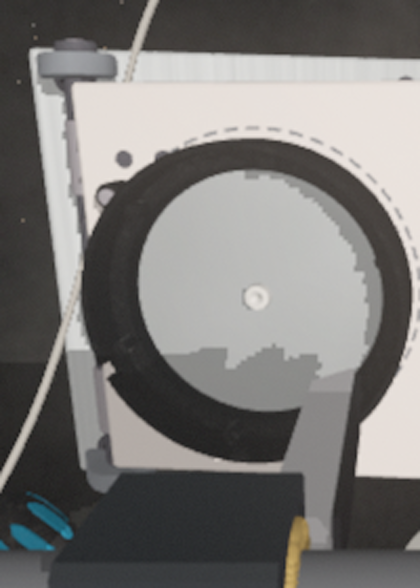

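The wrist view shows the left pin at (108,195) touching the housing. Measured, the centre is 76.3 mm from that pin (76 is touching) and centred between the pins. I hand in.

```bash
python3 -c "
from rig import r; print(r.job_done())"
```

```text
the job is handed in; nothing more can be done
None
```

The board is at 30 degrees within tolerance, with the housing seated on it open side up, and the job is handed in. It took about 17 s of robot time.

- **Board, empty:** I pushed it down in two strokes. The springback was about 4.8°, and it stood at 29.7° by itself afterwards.
- **Housing:** I pinched it by its far wall and lifted it over the tilt stand. I lowered it onto the board, slid it down until both pins carried load, and released it.
- **Board, loaded:** It reads 29.3° from both fixed cameras. That is inside the 2° limit but about 0.7° below the red line.
- **Seating:** The housing lies flat on the board to within about 0.5°. Its centre is 76.3 mm from the left pin, where touching would be 76 mm. The arm was clear of everything at the end.

**Less certain:**
- The right pin was hidden behind the housing in the last wrist view. Its contact rests on the force reading before release and on the symmetry of the position.
- The side and scene cameras put the housing about 1 mm further up the slope than the wrist camera, which is within the calibration error.
- The pointer could not be read directly against the scale because of parallax, so the angles come from fitting the board's surface in the depth images.
- I did not measure the other things on the bench after the move. I planned the path clear of them, and those in the last views showed no visible change.

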